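# Slide the catch dish under the decanting rocker, then rock it to its pour mark and hold

### The job

Rehearse a pour with the empty bottle on the decanting rocker: first slide the white catch dish along the bench, without lifting it, until it stands wholly on the blue round spot below the bottle's mouth. Then press the rocker's yellow pad down so that it rocks on its stud, until the gauge's swinging black pointer comes to rest with its tip on the red mark. Finish while still holding the pad down there with the fingers, pointer steady on the mark, the rocker still seated on its stud, and all the other bottles and jars left where they were.

Things in the scene. Friction and masses are not known exactly. Their poses are not given: they have to be found in the camera images.
- rocker: Loose wooden rocker, about 0.5 kg: beam 195 mm long (its y), 56 wide, 12 thick, with an empty amber bottle lying on it, mouth to +y, and an upright white angle gauge at the tail (-y), facing +x, its top 144 mm above the beam's underside. z is up when level. Origin: middle of the underside, over the stud's high ridge, about 102 mm up. At rest it lies tail-down on both ridges, mouth end raised 0.20 rad.
- pad (a point): Centre of the top face of the yellow press pad (58 by 50 mm) that sticks out to -x beside the bottle's neck, at (-53, 92, 12) mm in the rocker's frame; about 130 mm up at rest. It is 92 mm ahead of the ridge: 1 mm down turns the rocker about 0.011 rad. The bottle's neck beside it tops out 57 mm above the beam's underside.
- rocker_pivot (a point): The rocker's underside point over the high ridge (the rocker's origin), about which it rocks. Pressing the pad (1 to 3 N suffice) lowers the mouth end, free to at least 0.35 rad below level; released, it falls back. Cleats and side cheeks keep it in place.
- pointer_tip (a point): Tip of the black pendulum pointer on the gauge's +x face, 92 mm below its pivot (pivot at (31, -47, 128) mm in the rocker's frame); it always hangs to the vertical, swinging for about a second after a movement.
- mark_mid (a point): Middle of the red mark tab (12 mm wide along the swing, 22 mm tall) on the gauge, at the radius of the pointer's tip; it turns with the rocker, and is fixed to it during the job.
- pointer (a joint): Pointer angle against the gauge (rad): 0 when the beam is level, positive when the mouth end is lower, about -0.20 at rest. When the pointer hangs still this is the rocker's tilt.
- mark (a joint): Angle of the red mark on the gauge (rad), same zero and sense as the pointer; set between 0.00 and 0.28 at the start and not to be changed.
- stud: Fixed wooden stud block 78 mm by 110 mm with two brass ridges along its x axis, 60 mm apart: the high one over the block's origin (top 102 mm above the bench), the low one (12 mm lower) towards -y. Origin: on the bench below the high ridge; same heading as the rocker.
- stud_top (a point): Top of the stud's high ridge, 102 mm above the bench.
- spot (a point): Centre of the flat blue round spot painted on the bench, 116 mm across, 130 mm from the stud's origin along +y, below the bottle's mouth (at least 100 mm of free height under it).
- dish_center (a point): Centre, half-way up (16 mm above the bench), of the loose white round catch dish: 84 mm across, 32 mm tall, wall 4 mm, open on top, flat base, about 0.2 kg.
- dropper_a: Bystander, to be left alone: small amber dropper bottle, black cap, 36 mm wide, 102 mm tall. Origin at the centre of its underside.
- dropper_b: Bystander, to be left alone: second small amber dropper bottle, 36 mm wide, 102 mm tall. Origin at the centre of its underside.
- jar: Bystander, to be left alone: small clear jar with a brass lid, 52 mm wide, 55 mm tall. Origin at the centre of its underside.
- flask: Bystander, to be left alone: clear conical stoppered flask, 84 mm wide, 135 mm tall. Origin at the centre of its underside.
- vase: Bystander, to be left alone: round white ceramic vase, 72 mm wide, 95 mm tall. Origin at the centre of its underside.
- tonic: Bystander, to be left alone: amber bottle with a brass cap, 56 mm wide, 150 mm tall. Origin at the centre of its underside.
There are look-alikes about, which are no part of the job. What is meant by the part that bears dish_center is not brown, and is the larger of those in its own colour.

How it is judged (in metres and radians):
On the way, in this order (a step that is already met when the one before it is completed fails the run):
1. the dish stands wholly on the blue spot (horizontal distance between dish_center and spot below 0.016 m), for 0.3 s.
2. the fingers hold the rocker so that the pointer has settled on the red mark (distance between pointer_tip and mark_mid below 0.006 m and velocity of joint pointer between -0.15 and 0.15 rad/s and contact force between rocker and the fingers above 0.3 N and contact force between rocker and stud above 0.5 N), for 0.6 s.
At the end, for the whole second after the job is handed in: the dish stands on the bench within 16 mm of the spot's centre; the fingers press on the rocker (over 0.3 N), which is still and rests on its stud (pivot within 15 mm of the ridge's top); the pointer hangs still (under 0.15 rad/s), its tip within 6 mm of the middle of the red mark (all of step 2 and horizontal distance between dish_center and spot below 0.016 m and height (world z) of dish_center below 0.022 m and distance between rocker_pivot and stud_top below 0.015 m and angular speed of rocker below 0.1 rad/s); the arm keeps its last pose, push and grip.
It fails at once if the dish is lifted off the bench (height (world z) of dish_center above 0.03 m).
It fails at once if the rocker is knocked off its stud (distance between rocker_pivot and stud_top above 0.03 m).
It fails at once if another bottle or jar is moved (over 30 mm) (distance of any of dropper_a, dropper_b, jar, flask, vase, tonic from where it was at the start of the episode above 0.03 m).
It also fails if it takes over 64 s, if anything falls off the work surface, if the arm or the gripper's body presses on something with over 40 N, if the wrist force passes 120 N, or if a joint passes its speed limit or range.

### The arm

A 6-joint arm with a two-finger parallel gripper is mounted at the origin on the work surface. World frame = base frame: x ahead of the robot, y to its left, z up, the work surface at z = 0. Lengths are in mm, angles in rad, forces in N, time in s.
With the tool pointing down it reaches from about 400 to 925 mm from the base axis. Payload 12.5 kg.
Tool frame: the origin (TCP) lies at the centre of the arm's flange, where the gripper is bolted on; the fingertips stand 190 mm ahead of it and the grasp point (between the pads) lies 171 mm ahead of it; z points along the fingers, y is the line along which they close (so a half turn about z gives the same grasp; the last joint's range is limited). The gripper opens to 95 mm and grips with 3 to 60 N. Pads are 20 mm wide; open, the fingers measure 119 mm over their backs; the gripper's body (75 mm by 180 mm) begins 59 mm behind the grasp point.
Start: joints at [1.006, 0.491, 1.559, -0, 1.092, -0.106], TCP at [276.773, 560.376, 404.761] pointing down, gripper open.
Joint ranges: [-3.1, 3.1], [-0.84, 2.19], [0.05, 2.79], [-1.13, 4.28], [0.06, 2.93], [-2.69, 2.69]. Speed limits (rad/s): [2.22, 2.22, 2.79, 3.14, 3.14, 3.14].

### API

Orientations are given as [roll, pitch, yaw] about the fixed x, y, z axes, in that order (R = Rz(yaw) Ry(pitch) Rx(roll)).
In Python, from cell import env, read_camera, search_frame, cut_out gives the robot as it stands. The module is installed in compiled form; this text tells all that it offers.
- The arm moves only by the tool move_arm, never from a script. Its argument "commands" is a list of rows, each a list of 3 entries, a list of its own where there are three numbers: the shift along the world's x, y, z normalised to -1 to 1, where 1 is 0.03 m, then the turn about the world's z normalised to -1 to 1, where 1 is 0.08 rad, then the opening, from -1 (shut) to 1 (fully open), so that 0 is half open. A call has 1 to 20 rows; each row shifts and turns the commanded pose from where the row before left it; what a row does not reach is not made up. A row lasts 1/12 s, in which the tool goes at most 41.7 mm and 7.16 degrees, less where a joint would pass 70% of its speed; a pose out of reach is approached as far as the arm can. A call with a number of a shift or a turn outside -1 to 1 is refused whole. A call with a gripper value outside its range is refused whole. The fingers move at their own pace and stop on an object; the grip force is fixed at half the most. Time passes only in rows, so rows that do not move let the fingers close. It gives the time, the measured TCP pose, the force, the opening and the grip force at its end, in the units of the state.
- env.state(): the state, without advancing time (a new reading comes with each control period).
- read_camera(name): name is "side" or "top" or "wrist"; returns a dict with "image" (384x512x3 uint8, red, green, blue), "fx", "fy", "cx", "cy" (pixels), "rvec" (rotation vector, rad) and "tvec" (3), from world to camera coordinates, as OpenCV has them. Camera axes: x right, y down, z forward; pixel columns grow to the right and rows downward; lengths in mm; the calibration is good to about 2 mm. The wrist camera is an equidistant fisheye: a pixel r from the principal point sees the ray r / f radians off the axis. A picture is of the moment at which its call begins. There is no depth.
- env.job_done(): hands the job in; it is judged then, once.
Trained networks look in a picture, given as the dict that the camera call returned (one of the last four; its "shot" number tells which), for a name from the list of things; names that differ only in an ending like _2 or _b are one class to them, and where a whole thing is asked for, a point or a joint stands for the part that bears it (a point fixed in the world has none). Each returns a list of dicts, best first, with "confidence" (0 to 1); they miss things now and then, are a little off and sometimes report something else, mostly with a low value. They report only what shows in the picture. A call takes as long as a camera call. They do not tell look-alikes from the thing itself.
- search_frame(thing, picture): "at" ([column, row] in pixels, amid what is visible of it).
- cut_out(thing, picture): "region" (384x512 bool, what is visible of it) and "at" ([column, row] in pixels, amid what is visible of it).
The state is a dict: "t": time; "joints": joint angles; "qvel": joint speeds; "tau": joint torques, N m; "eef_pos": TCP position; "tcp_rot": TCP orientation; "ft_force": force on the tool from outside, world axes, zero at the start; "moment": the same for the moment, N m; "opening": opening from 0.0 (shut) to 1.0 (fully open); "grip_force": force on a finger pad.
Only numpy, scipy, OpenCV 4.12 (cv2) and the standard library are available. Lean on these libraries where they do the work, as an engineer would, in place of code of your own. Each camera call takes 0.05 s, during which the arm holds its last target. There are 200 camera calls.

## Working session

There is one attempt and no reset: what is moved stays moved. The work goes in short steps, Python scripts to look and compute and a tool call to move; the robot and the scene stay as the last step left them, time stands still between calls to the robot, and variables do not carry over. Pictures are saved under pics/ and viewed, at most 10 in all, crops included, and the job is handed in when it is done.

Besides the shell and the picture viewer there is one more tool, called by a JSON object that holds its "api" and its "payload", one argument or row to a line. move_arm: Moves the arm, as the interface text tells. Its arguments: {"type":"object","properties":{"commands":{"type":"array","items":{"type":"array"}}},"required":["commands"]}

```bash
mkdir -p pics
cat > h.py <<'E'
import numpy as np, cv2
from cell import env, read_camera, search_frame, cut_out
def ray(p,uv):
    R=cv2.Rodrigues(np.array(p["rvec"],float))[0];t=np.array(p["tvec"],float).ravel()
    d=R.T@np.array([(uv[0]-p["cx"])/p["fx"],(uv[1]-p["cy"])/p["fy"],1.]);return -R.T@t,d
def at_z(p,uv,z):
    c,d=ray(p,uv);return c+d*(z-c[2])/d[2]
def proj(p,X):
    K=np.array([[p["fx"],0,p["cx"]],[0,p["fy"],p["cy"]],[0,0,1.]])
    return cv2.projectPoints(np.float64(X).reshape(-1,1,3),np.array(p["rvec"],float),np.array(p["tvec"],float),K,None)[0].reshape(-1,2)
def save(n,im): cv2.imwrite("pics/"+n,np.ascontiguousarray(im[...,::-1]))
E
python3 - <<'E'
from h import *
T=read_camera("top");S=read_camera("side")
save("a.png",np.vstack([T["image"],S["image"]])[:, :] if 0 else cv2.resize(np.hstack([T["image"],S["image"]]),(800,300)))
save("top.png",cv2.resize(T["image"],(800,600)));save("side.png",cv2.resize(S["image"],(800,600)))
for n,p in(("T",T),("S",S)):
    print(n,ray(p,(256,192)))
    for th,z in(("dish_center",16),("spot",0),("pad",130),("rocker",120),("stud",50),("pointer",120),("mark",130),("pointer_tip",120),("mark_mid",120),("dropper_a",50),("jar",27),("flask",60),("vase",50),("tonic",75)):
        for f in search_frame(th,p)[:4]: print(n,th,round(f["confidence"],2),np.round(f["at"]),np.round(at_z(p,f["at"],z)))
print(env.state())
E
```

```text
T (array([ 414.01293717,  111.63111754, 1797.89150363]), array([ 0.106234  , -0.0129565 , -0.99433577]))
T dish_center 0.76 [192. 215.] [518. 330.  16.]
T dish_center 0.72 [170. 242.] [418. 411.  16.]
T dish_center 0.72 [207. 246.] [402. 273.  16.]
T dish_center 0.34 [282. 211.] [532.  -7.  16.]
T pad 0.73 [318. 202.] [ 557. -126.  130.]
T rocker 0.93 [314. 206.] [ 544. -116.  120.]
T stud 0.63 [284. 207.] [545. -16.  50.]
T stud 0.5 [319. 148.] [ 765. -147.   50.]
T dropper_a 0.54 [381. 191.] [ 603. -373.   50.]
T jar 0.47 [136. 248.] [399. 535.  27.]
T jar 0.45 [369. 237.] [ 434. -330.   27.]
T flask 0.87 [318. 148.] [ 761. -142.   60.]
T flask 0.38 [315. 205.] [ 550. -128.   60.]
T vase 0.69 [203. 160.] [721. 284.  50.]
T tonic 0.56 [135. 249.] [395. 524.  75.]
S (array([ 260.5305227 , -609.98839238,  824.42264429]), array([ 0.30103627,  0.67969506, -0.66911868]))
S dish_center 0.77 [186. 200.] [404. 266.  16.]
S dish_center 0.52 [178. 168.] [423. 441.  16.]
S spot 0.65 [275. 277.] [ 540. -102.    0.]
S spot 0.45 [280. 373.] [ 442. -324.    0.]
S spot 0.37 [159. 146.] [397. 625.  
[... 410 characters left out ...]
ic 0.78 [160. 149.] [385. 495.  75.]
{'t': 1.5, 'joints': array([ 1.00638726e+00,  4.90892892e-01,  1.55888196e+00, -1.25650113e-05,
        1.09169655e+00, -1.05556235e-01]), 'qvel': array([-0.00153551,  0.0021326 , -0.00162585, -0.00022242,  0.00234589,
        0.00062893]), 'tau': array([-1.48378076e-04, -6.12462902e+01, -2.58429122e+01,  6.92982855e-02,
        4.46008961e-02, -2.07652413e-06]), 'eef_pos': array([276.7831061 , 560.37606739, 404.77158179]), 'tcp_rot': array([3.14147325e+00, 2.38644840e-05, 2.68274561e+00]), 'ft_force': array([ 0.7163155 , -0.13623263, -0.16530368]), 'moment': array([-0.01317082, -0.03293938,  0.03648455]), 'grip_force': 0.0, 'opening': 0.9997888231734919}
```

View pics/top.png

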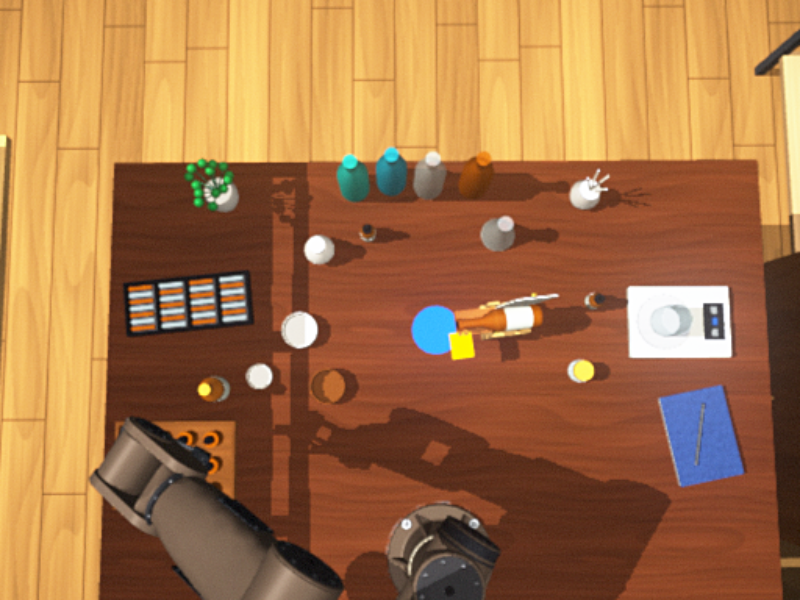

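View pics/side.png

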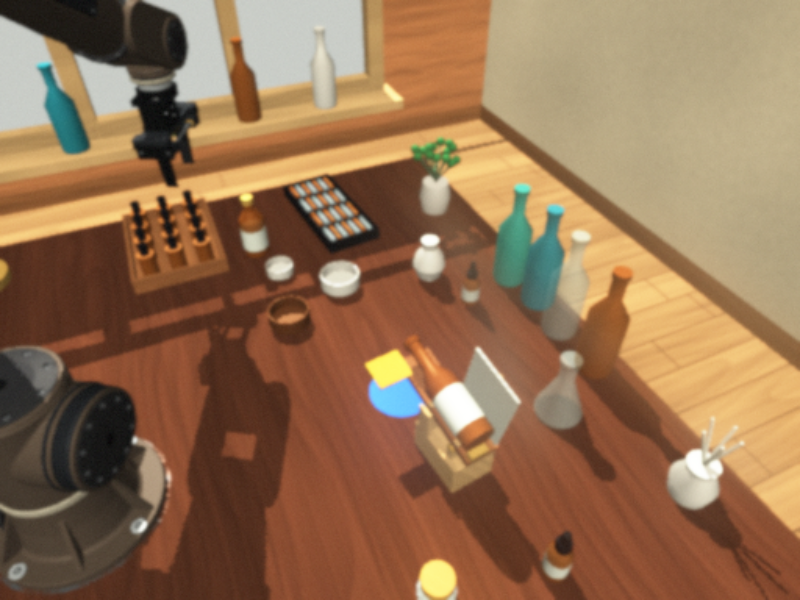

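The top view shows three dish candidates (in 800x600 pixels): the large white one at (300,330), the small white one at (259,376) and the brown one at (329,386). The description picks the large white one. The blue spot is at (434,330), the yellow pad at (461,346), and the gauge faces away from the robot. Next I'll check the choice in a crop and refine the positions.

Run:
```python
from h import *
T=read_camera("top");S=read_camera("side")
save("crop.png",cv2.resize(np.hstack([T["image"][170:270,150:250],T["image"][170:270,255:355]]),(800,400),interpolation=cv2.INTER_CUBIC))
def cen(m): 
    ys,xs=np.nonzero(m);return xs.mean(),ys.mean(),len(xs)
for n,p in(("T",T),("S",S)):
    for f in cut_out("dish_center",p)[:3]:
        m=f["region"];c=cen(m);print(n,"dish",f["confidence"],c,at_z(p,c[:2],32),at_z(p,c[:2],16))
    h=cv2.cvtColor(p["image"],cv2.COLOR_RGB2HSV)
    for nm,lo,hi,z in(("blue",95,115,0),("yel",22,32,130)):
        m=((h[...,0]>lo)&(h[...,0]<hi)&(h[...,1]>150)&(h[...,2]>120)).astype(np.uint8)
        k,l,st,ce=cv2.connectedComponentsWithStats(m)
        for i in range(1,k):
            if st[i,4]>60: print(n,nm,st[i],at_z(p,ce[i],z))
            if nm=="blue" and st[i,4]>300:
                cn=max(cv2.findContours((l==i).astype(np.uint8),0,2)[0],key=len)
                hull=cv2.convexHull(cn)[:,0]
                w=np.array([at_z(p,q,0)[:2] for q in hull]);print(cv2.minEnclosingCircle(w.astype(np.float32)), w.min(0),w.max(0))
```

```text
T dish 0.89 (np.float64(209.46582278481011), np.float64(246.52911392405062), 395) [401.37304985 261.40236467  32.        ] [401.25852515 262.75937893  16.        ]
T dish 0.6 (np.float64(191.6727272727273), np.float64(210.96103896103895), 385) [533.01171312 328.01927285  32.        ] [534.08991097 329.97987489  16.        ]
T dish 0.58 (np.float64(165.92857142857142), np.float64(240.7904761904762), 210) [423.21082327 422.16577486  32.        ] [423.29416145 424.97939875  16.        ]
T blue [264 196  28  30 630] [535.75810592   8.5163493    0.        ]
((534.426513671875, 3.0279314517974854), 57.1511116027832) [480.46224162 -43.88186156] [590.46240687  58.45382142]
T yel [288 213  16  17 222] [489.09860484 -46.87386962 130.        ]
T yel [367 231  13  12 115] [ 432.6773844 -317.7399737  130.       ]
S dish 0.92 (np.float64(184.33085501858736), np.float64(201.50371747211895), 538) [394.95522069 245.9296785   32.        ] [397.66942275 263.21173024  16.        ]
S dish 0.67 (np.float64(178.92957746478874), np.float64(171.2112676056338), 213) [419.21351739 400.3646384   32.        ] [422.41752466 420.76492429  16.        ]
S dish 0.56 (np.float64(217.3375), np.float64(177.69583333333333), 480) [527.76727567 313.63340977  32.        ] [533.16311851 332.28248415  16.        ]
S yel [234 224  24  18 126] [487.53024607 -27.9827897  130.        ]
```

View pics/crop.png

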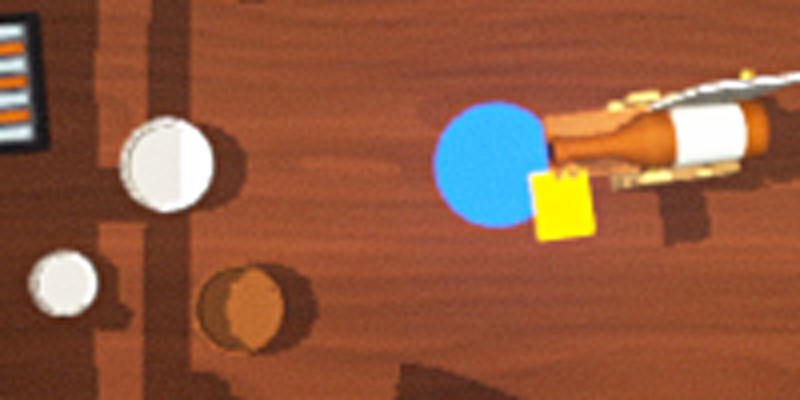

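The crop confirms it: the large white dish is at about (534,331) mm and the spot at about (535.5,2). The push is therefore nearly straight along -y, so I'll use the half-open fingers as a cradle behind the dish.

{"api": "move_arm", "payload": {
  "commands": [
    [[0.6,-0.3,0],-1,0],
    [[0.6,-0.3,0],-1,0],
    [[0.6,-0.3,0],-1,0],
    [[0.6,-0.3,0],-1,0],
    [[0.6,-0.3,0],-1,0],
    [[0.6,-0.3,0],-1,0],
    [[0.6,-0.3,0],-1,0],
    [[0.6,-0.3,0],-1,0],
    [[0.6,-0.3,0],-1,0],
    [[0.6,-0.3,0],-1,0],
    [[0.6,-0.3,0],-1,0],
    [[0.6,-0.3,0],-1,0],
    [[0.6,-0.3,0],-1,0],
    [[0.6,-0.3,0],-0.9,0],
    [[0.2,-0.3,0],0,0],
    [[0,0,-0.6],0,0],
    [[0,0,-0.6],0,0],
    [[0,0,-0.6],0,0],
    [[0,0,-0.6],0,0],
    [[0,0,0],0,0]
  ]
}}

```text
t: 3.37
eef_pos: [533.9, 425.0, 329.3]
tcp_rot: [-3.137, 0.003, 1.573]
ft_force: [-1.2, 0.2, -0.0]
opening: 0.5
grip_force: 0.0
```

{"api": "move_arm", "payload": {
  "commands": [
    [[0,0,-0.9],0,0],
    [[0,0,-0.9],0,0],
    [[0,0,-0.9],0,0],
    [[0,0,-0.9],0,0],
    [[0,0,-0.8],0,0],
    [[0,0,0],0,0],
    [[0,0,0],0,0],
    [[0,0,0],0,0]
  ]
}}

```text
t: 4.03
eef_pos: [535.1, 425.7, 202.8]
tcp_rot: [3.14, -0.001, 1.572]
ft_force: [0.2, -1.3, -0.2]
opening: 0.496
grip_force: 0.0
```

Run:
```python
from h import *
W=read_camera("wrist");S=read_camera("side")
save("w1.png",np.hstack([cv2.resize(W["image"],(400,300)),cv2.resize(S["image"],(400,300))]))
print({k:W[k] for k in("fx","cx","cy","rvec","tvec")}, env.state()["eef_pos"])
```

```text
{'fx': 297.3186396354542, 'cx': 259.85888810174526, 'cy': 189.95704832580518, 'rvec': array([-2.85738707e+00, -1.11133349e-03, -4.91071311e-03]), 'tvec': array([-537.21413098,  434.77726986,  314.77639985])} [535.09586402 425.66107185 203.0270681 ]
```

View pics/w1.png

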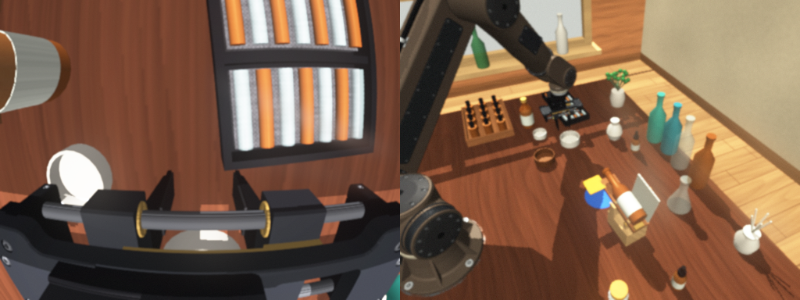

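The wrist view shows the large dish straight ahead between the fingers, at pixel (200,240) of the left half, and nothing else in the path. I'll push it now.

{"api": "move_arm", "payload": {
  "commands": [
    [[0,-0.5,-0.1],0,0],
    [[0,-0.5,0],0,0],
    [[0,-0.3,0],0,0],
    [[0,-0.3,0],0,0],
    [[0,-0.5,0],0,0],
    [[0,-0.5,0],0,0],
    [[0,-0.5,0],0,0],
    [[0,-0.5,0],0,0],
    [[0,-0.5,0],0,0],
    [[0,-0.5,0],0,0],
    [[0,-0.5,0],0,0],
    [[0,-0.5,0],0,0],
    [[0,-0.5,0],0,0],
    [[0,-0.5,0],0,0],
    [[0,-0.5,0],0,0],
    [[0,-0.5,0],0,0],
    [[0,-0.5,0],0,0],
    [[0,-0.5,0],0,0],
    [[0,-0.4,0],0,0],
    [[0,-0.2,0],0,0]
  ]
}}

```text
t: 5.8
eef_pos: [534.8, 147.8, 198.5]
tcp_rot: [3.14, -0.001, 1.57]
ft_force: [-0.2, 5.7, 6.1]
opening: 0.501
grip_force: 3.7
```

{"api": "move_arm", "payload": {
  "commands": [
    [[0,-0.3,0],0,0],
    [[0,-0.3,0],0,0],
    [[0,-0.3,0],0,0],
    [[0,-0.3,0],0,0],
    [[0,-0.2,0],0,0],
    [[0,-0.1,0],0,0],
    [[0,0,0],0,0],
    [[0,0,0],0,0],
    [[0,0,0],0,0]
  ]
}}

```text
t: 6.55
eef_pos: [534.5, 103.8, 197.8]
tcp_rot: [-3.141, 0.0, 1.571]
ft_force: [0.2, -0.6, 0.5]
opening: 0.501
grip_force: 0.0
```

Run:
```python
from h import *
S=read_camera("side");T=read_camera("top")
save("s2.png",np.hstack([cv2.resize(S["image"][140:300,150:350],(400,320)),cv2.resize(T["image"][130:290,190:390],(400,320))]))
for n,p in(("S",S),("T",T)):
  for f in cut_out("dish_center",p)[:4]:
    ys,xs=np.nonzero(f["region"]);print(n,f["confidence"],len(xs),at_z(p,(xs.mean(),ys.mean()),16))
```

```text
S 0.95 605 [397.99730376 262.86174047  16.        ]
S 0.72 217 [423.30787747 420.13601584  16.        ]
S 0.66 241 [539.53278498  77.91412262  16.        ]
T 0.59 213 [423.0553922  424.64027579  16.        ]
T 0.44 74 [428.14285553 264.60132114  16.        ]
```

View pics/s2.png

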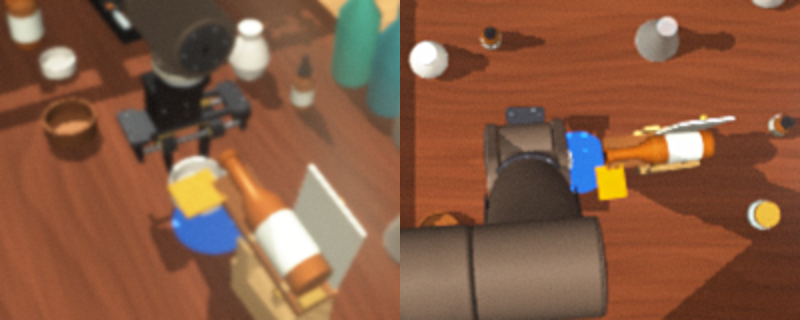

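The dish is cradled against the fingers, just short of the spot. Now the last 57 mm, slowly.

{"api": "move_arm", "payload": {
  "commands": [
    [[0,-0.2,0],0,0],
    [[0,-0.2,0],0,0],
    [[0,-0.2,0],0,0],
    [[0,-0.2,0],0,0],
    [[0,-0.2,0],0,0],
    [[0,-0.2,0],0,0],
    [[0,-0.2,0],0,0],
    [[0,-0.2,0],0,0],
    [[0,-0.1,0],0,0],
    [[0,-0.1,0],0,0],
    [[0,-0.1,0],0,0],
    [[0,0,0],0,0],
    [[0,0,0],0,0]
  ]
}}

```text
t: 7.83
eef_pos: [534.8, 47.3, 197.8]
tcp_rot: [3.141, 0.0, 1.571]
ft_force: [0.2, -0.4, 0.8]
opening: 0.504
grip_force: 0.0
```

{"api": "move_arm", "payload": {
  "commands": [
    [[0,0.3,0],0,0],
    [[0,0.6,0],0,0],
    [[0,0.8,0],0,0],
    [[0,0.8,0],0,0],
    [[0,0,0.8],0,-1],
    [[0,0,0.9],0,-1],
    [[0,0,0.9],0,-1],
    [[0,0,0.9],0,-1],
    [[0,0,0.9],0,-1],
    [[0,0,0.9],0,-1],
    [[0.8,0,0.9],0,-1],
    [[0.9,0,0],0,-1],
    [[0.9,0,0],0,-1],
    [[0.9,0,0],0,-1],
    [[0.9,0,0],0,-1],
    [[0.9,0,0],0,-1],
    [[0.9,0,0],0,-1],
    [[0,0,0],0,-1]
  ]
}}

```text
t: 9.33
eef_pos: [723.6, 123.0, 382.7]
tcp_rot: [3.141, 0.0, 1.571]
ft_force: [1.0, 0.3, 0.0]
opening: -0.001
grip_force: 0.0
```

Run:
```python
from h import *
S=read_camera("side");T=read_camera("top");W=read_camera("wrist")
save("s3.png",np.vstack([np.hstack([cv2.resize(S["image"][180:300,200:350],(400,300),interpolation=2),cv2.resize(T["image"][160:250,240:360],(400,300),interpolation=2)]),np.hstack([cv2.resize(W["image"],(400,300)),np.zeros((300,400,3),np.uint8)])]))
for n,p in(("S",S),("T",T)):
  for f in cut_out("dish_center",p)[:4]:
    ys,xs=np.nonzero(f["region"]);print(n,f["confidence"],len(xs),at_z(p,(xs.mean(),ys.mean()),16), at_z(p,(xs.min(),ys.mean()),25))
for f in search_frame("rocker",T): print(f)
print(env.state()["eef_pos"])
```

```text
S 0.95 522 [400.53652037 264.17090829  16.        ] [361.23104321 271.35670554  25.        ]
S 0.7 227 [423.04912233 421.53245917  16.        ] [392.66196702 422.85600786  25.        ]
S 0.67 457 [742.68069784 314.00863715  16.        ] [706.37043892 317.58875405  25.        ]
S 0.53 334 [521.39128401 -16.90996304  16.        ] [487.12878092  -9.45671393  25.        ]
T 0.76 225 [537.2604252  -15.24742702  16.        ] [536.74305279   6.86550009  25.        ]
T 0.59 172 [423.74346268 424.50295094  16.        ] [423.82260945 449.07522567  25.        ]
T 0.57 181 [423.76182434 265.38597809  16.        ] [423.89044568 300.86664373  25.        ]
{'at': [313.3, 207.2], 'confidence': 0.73}
[720.03435812 122.8351304  384.15567093]
```

View pics/s3.png

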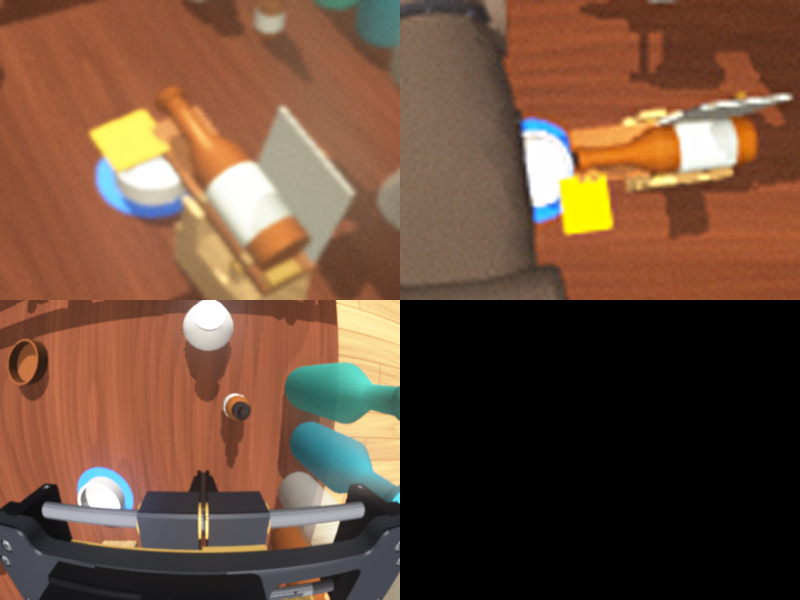

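The dish is on the spot but looks slightly towards -y. I'll move to a pose that frees the top view and lets the wrist camera see the gauge face.

{"api": "move_arm", "payload": {
  "commands": [
    [[0.2,-0.6,0.6],0,-1],
    [[0.2,-0.8,0.6],0,-1],
    [[0.2,-0.8,0],0,-1],
    [[0.2,-0.8,0],0,-1],
    [[0.2,-0.8,0],0,-1],
    [[0.2,-0.8,0],0,-1],
    [[0.2,-0.8,0],0,-1],
    [[0.2,-0.8,0],0,-1],
    [[0,-0.8,0],0,-1],
    [[0,-0.8,0],0,-1],
    [[0,-0.8,0],0,-1],
    [[0,-0.8,0],0,-1],
    [[0,-0.7,0],0,-1],
    [[0,0,0],0,-1],
    [[0,0,0],0,-1],
    [[0,0,0],0,-1]
  ]
}}

```text
t: 10.97
eef_pos: [768.6, -179.8, 420.1]
tcp_rot: [3.141, -0.0, 1.571]
ft_force: [0.1, 0.6, -0.2]
opening: 0.004
grip_force: 0.0
```

```bash
cat >> h.py <<'E'
def wproj(p,X):
    R=cv2.Rodrigues(np.array(p["rvec"],float))[0];c=np.atleast_2d(X)@R.T+np.array(p["tvec"],float).ravel()
    r=np.hypot(c[:,0],c[:,1]);th=np.arctan2(r,c[:,2])
    return np.c_[p["cx"]+p["fx"]*th*c[:,0]/r,p["cy"]+p["fy"]*th*c[:,1]/r]
E
python3 - <<'E'
from h import *
T=read_camera("top");W=read_camera("wrist")
import pickle;pickle.dump((T,W),open("tw.pkl","wb"))
save("w4.png",np.hstack([cv2.resize(T["image"][170:250,240:340],(375,300),interpolation=2),cv2.resize(W["image"],(400,300),interpolation=2)]))
for th in("pointer","mark","rocker"):
  for f in cut_out(th,W)[:3]:
    ys,xs=np.nonzero(f["region"]);print(th,f["confidence"],f["at"],len(xs),xs.min(),xs.max(),ys.min(),ys.max())
for f in cut_out("dish_center",T)[:4]:
    ys,xs=np.nonzero(f["region"]);print(f["confidence"],len(xs),at_z(T,(xs.mean(),ys.mean()),16),xs.min(),xs.max(),ys.min(),ys.max())
print(env.state()["eef_pos"])
E
```

```text
pointer 0.59 [73.9, 219.7] 432 42 95 199 242
mark 0.44 [85.4, 179.9] 170 81 93 169 187
mark 0.26 [117.1, 137.3] 4883 74 143 7 195
rocker 0.77 [53.7, 162.0] 14467 0 115 51 257
rocker 0.65 [76.8, 217.3] 479 42 96 199 242
0.77 232 [422.56242432 424.3183758   16.        ] 158 174 233 249
0.64 55 [572.64370625  17.42370414  16.        ] 267 289 197 206
0.6 411 [400.53311511 262.53437051  16.        ] 198 221 236 257
[ 768.85658576 -179.76370656  419.9085206 ]
```

View pics/w4.png

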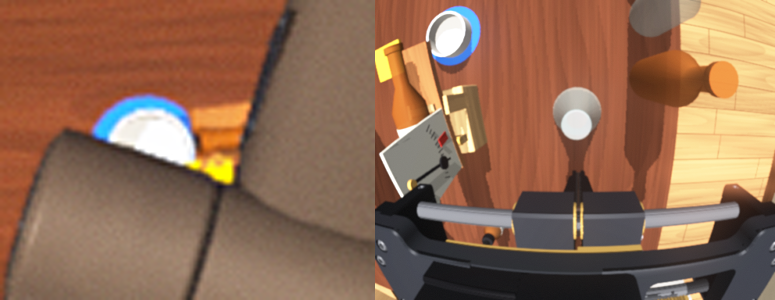

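The wrist view shows the dish inside the blue spot, the gauge face with its pointer (tip near full-res pixel (90,206)) and the red mark near (86,180). I'll fit the spot, dish, heading and mark angle from this picture.

Run:
```python
from h import *
import pickle
from scipy.optimize import minimize,least_squares
T,W=pickle.load(open("tw.pkl","rb"))
im=W["image"];h=cv2.cvtColor(im,cv2.COLOR_RGB2HSV)
blue=(h[...,0]>95)&(h[...,0]<115)&(h[...,1]>120)&(h[...,2]>90);blue[120:]=0;blue[:,200:]=0
white=(h[...,1]<60)&(h[...,2]>110);white[90:]=0;white[:,:50]=0;white[:,150:]=0
a=np.linspace(0,2*np.pi,72)
circ=lambda x,y,r,z:np.c_[x+r*np.cos(a),y+r*np.sin(a),0*a+z]
def fill(pts):
    m=np.zeros((384*4,512*4),np.uint8);cv2.fillConvexPoly(m,cv2.convexHull(np.float32(pts*4+1.5)).astype(np.int32),1);return cv2.resize(m.astype(np.float32),(512,384),interpolation=cv2.INTER_AREA)
def cost(v):
    D=fill(wproj(W,np.r_[circ(v[2],v[3],42,0),circ(v[2],v[3],42,32)]));S=fill(wproj(W,circ(v[0],v[1],58,0)))
    return (np.abs(np.maximum(S,D)-(blue|white))[:90,60:150]).sum()+np.abs(np.clip(S-D,0,1)-blue)[:90,60:150].sum()
best=minimize(cost,[535,2,535,0],method="Nelder-Mead",options=dict(initial_simplex=np.array([[535,2,535,0],[540,2,535,0],[535,8,535,0],[535,2,541,0],[535,2,535,-8]]),xatol=.1,fatol=.1))
print(best.x,best.fun,blue.sum(),white.sum());sp=best.x[:2]
red=((h[...,0]<6)|(h[...,0]>174))&(h[...,1]>150)&(h[...,2]>60);red[:160]=0;red[200:]=0;red[:,:70]=0;red[:,105:]=0
ys,xs=np.nonzero(red);mk=np.array([xs.mean(),ys.mean()]);print("red",mk,len(xs),xs.min(),xs.max(),ys.min(),ys.max())
blk=(im.max(2)<60);blk[:190]=0;blk[246:]=0;blk[:,:35]=0;blk[:,105:]=0
c=im[150:260,20:130];save("g.png",cv2.resize(c,(600,600),interpolation=cv2.INTER_CUBIC))
def pose(psi,tilt):
    Rz=cv2.Rodrigues(np.array([0,0,psi]))[0];Rx=cv2.Rodrigues(np.array([-tilt,0,0]))[0];o=np.r_[sp-130*Rz[:2,1],102]
    return Rz@Rx,o
for psi in np.arange(-.2,.3,.05):
    R,o=pose(psi,-.2);P=R@[31,-47,128]+o;tip=P-[0,0,92]
    mm=[np.round(wproj(W,R@np.array([31,-47-92*np.sin(m),128-92*np.cos(m)])+o)[0],1) for m in(0,.14,.28)]
    print(round(psi,2),wproj(W,np.array([P,tip])).round(1).tolist(),mm, (R@[-53,92,12]+o).round())
    print("   top pad",proj(T,R@[-53,92,12]+o))
```

```text
[535.62453772   4.29339752 536.38274548   2.74719307] 329.6875 1135 2681
red [ 86.21666667 177.975     ] 120 81 92 169 187
-0.2 [[0.1, 238.1], [52.0, 206.5]] [array([ 50.5, 192.3]), array([ 51.7, 202.2]), array([ 52.1, 212.3])] [475. -27. 132.]
   top pad [[289.54520221 225.05059582]]
-0.15 [[6.5, 239.3], [58.2, 206.9]] [array([ 56.3, 192.4]), array([ 57.8, 202.5]), array([ 58.6, 212.8])] [477. -30. 132.]
   top pad [[290.39084062 224.58289114]]
-0.1 [[13.1, 239.9], [64.6, 206.8]] [array([ 62.2, 192.1]), array([ 64.1, 202.3]), array([ 65.2, 212.9])] [479. -32. 132.]
   top pad [[291.21153264 224.07334857]]
-0.05 [[19.8, 240.0], [71.2, 206.4]] [array([ 68.2, 191.4]), array([ 70.4, 201.8]), array([ 71.9, 212.5])] [481. -35. 132.]
   top pad [[292.00521351 223.52326916]]
-0.0 [[26.6, 239.6], [77.8, 205.5]] [array([ 74.3, 190.3]), array([ 76.9, 200.8]), array([ 78.8, 211.8])] [483. -38. 132.]
   top pad [[292.76988885 222.93405649]]
0.05 [[33.7, 238.5], [84.6, 204.1]] [array([ 80.5, 188.7]), array([ 83.5, 199.4]), array([ 85.8, 210.5])] [485. -41. 132.]
   top pad [[293.50363969 222.30721289]]
0.1 [[40.9, 236.9], [91.4, 202.3]] [array([ 86.7, 186.7]), array([ 90.1, 197.5]), array([ 92.9, 208.7])] [487. -43. 132.]
   top pad [[294.20462738 221.64433537]]
0.15 [[48.2, 234.6], [98.3, 200.0]] [array([ 93. , 184.2]), array([ 96.9, 195.2]), array([100.1, 206.5])] [490. -45. 132.]
   top pad [[294.87109823 220.94711135]]
0.2 [[55.7, 231.7], [105.3, 197.1]] [array([ 99.4, 181.3]), array([103.7, 192.3]), array([107.3, 203.7])] [492. -48. 132.]
   top pad [[295.50138789 220.21731408]]
0.25 [[63.4, 228.0], [112.4, 193.8]] [array([105.8, 177.9]), array([110.5, 188.9]), array([114.6, 200.4])] [495. -50. 132.]
   top pad [[296.09392551 219.45679798]]
```

View pics/g.png

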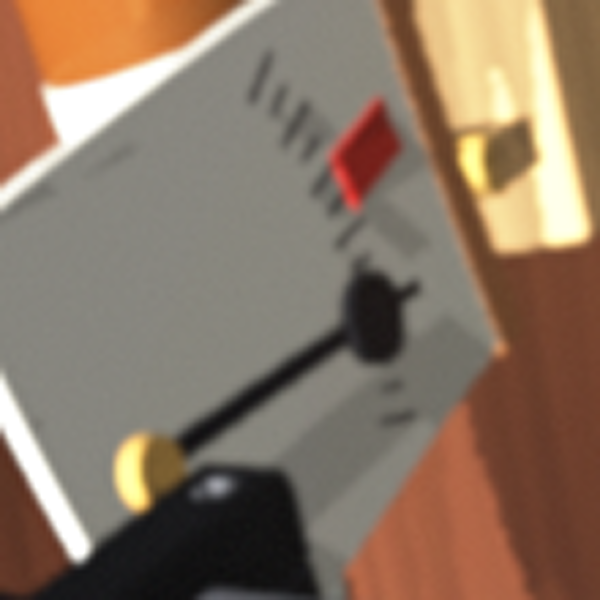

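Run:
```python
from h import *
import pickle
from scipy.optimize import least_squares
T,W=pickle.load(open("tw.pkl","rb"))
sp0=np.array([535.5,3.5])
def pose(v,tilt):
    Rz=cv2.Rodrigues(np.array([0,0,v[2]]))[0];Rx=cv2.Rodrigues(np.array([-tilt,0,0]))[0]
    return Rz@Rx,np.r_[v[:2]-130*Rz[:2,1],102]
mkp=lambda m,x=31:np.array([x,-47+92*np.sin(m),128-92*np.cos(m)])
def res(v,x=31):
    R,o=pose(v,-.2);P=R@mkp(-.2)+o
    q=wproj(W,np.array([R@[31,-47,128]+o,P,R@mkp(v[3],x)+o]))
    return np.r_[(q-[[47.5,236],[96,203],[86.9,178]]).ravel(),(proj(T,R@[-53,92,12]+o)-[[296,221.2]]).ravel(),(v[:2]-sp0)/2]
for x in(31,28):
    s=least_squares(res,[535,3,.14,.1],args=(x,));v=s.x;print(x,v.round(3),s.fun.round(1))
for t in(-.2,0,v[3]):
    R,o=pose(v,t);print(t,(R@[-53,92,12]+o).round(1),"pivot",o.round(1), "neck top",(R@[0,92,57]+o).round(1))
```

```text
31 [5.35025e+02 2.54700e+00 1.38000e-01 1.17000e-01] [-1.   1.1  0.5 -0.9  0.7 -0.3 -0.8  0.1 -0.2 -0.5]
28 [5.35456e+02 2.77200e+00 1.40000e-01 1.10000e-01] [-0.4  0.8  1.1 -1.2 -0.7  0.3 -0.8 -0.1 -0.  -0.4]
-0.2 [488.9 -46.4 132. ] pivot [ 553.6 -126.   102. ] neck top [542.6 -47.9 176.1]Traceback (most recent call last):
  File "<stdin>", line 17, in <module>
  File "<stdin>", line 7, in pose
cv2.error: OpenCV(4.12.0) /io/opencv/modules/calib3d/src/calibration_base.cpp:151: error: (-210:Unsupported format or combination of formats) The matrices must have 32f or 64f data type in function 'Rodrigues'
```

The dish is within about 2 mm of the spot centre, and the rocker heading is 0.14 rad. The mark is at about +0.11 rad and the resting pad at about (489,-46,132). I'll lift over the gauge and go above the pad.

{"api": "move_arm", "payload": {
  "commands": [
    [[0,0,0.8],0,-1],
    [[0,0,0.8],0,-1],
    [[0,0,0.4],0,-1],
    [[-0.8,0.4,0],0,-1],
    [[-0.8,0.4,0],0,-1],
    [[-0.8,0.4,0],0,-1],
    [[-0.8,0.4,0],0,-1],
    [[-0.8,0.4,0],0,-1],
    [[-0.8,0.4,0],0,-1],
    [[-0.8,0.4,0],0,-1],
    [[-0.8,0.4,0],0,-1],
    [[-0.8,0.4,0],0,-1],
    [[-0.8,0.4,0],0,-1],
    [[-0.8,0.4,0],0,-1],
    [[-0.6,0.1,-0.5],0,-1],
    [[0,0,-0.8],0,-1],
    [[0,0,-0.8],0,-1],
    [[0,0,-0.8],0,-1],
    [[0,0,-0.8],0,-1],
    [[0,0,0],0,-1]
  ]
}}

```text
t: 12.93
eef_pos: [486.1, -45.3, 365.6]
tcp_rot: [-3.136, -0.001, 1.571]
ft_force: [-0.2, -0.1, -0.5]
opening: 0.005
grip_force: 0.0
```

{"api": "move_arm", "payload": {
  "commands": [
    [[0,0,-0.4],0,-1],
    [[0,0,0],0,-1],
    [[0,0,0],0,-1],
    [[0,0,0],0,-1]
  ]
}}

```text
t: 13.27
eef_pos: [487.0, -45.6, 358.0]
tcp_rot: [3.14, 0.0, 1.571]
ft_force: [-1.1, 0.8, 0.3]
opening: 0.002
grip_force: 0.0
```

Run:
```python
from h import *
S=read_camera("side");T=read_camera("top")
save("p5.png",np.hstack([cv2.resize(S["image"][160:300,180:360],(400,310),interpolation=2),cv2.resize(T["image"][160:250,240:356],(400,310),interpolation=2)]))
print(env.state()["eef_pos"])
```

```text
[486.86079614 -45.60293854 357.78526879]
```

View pics/p5.png

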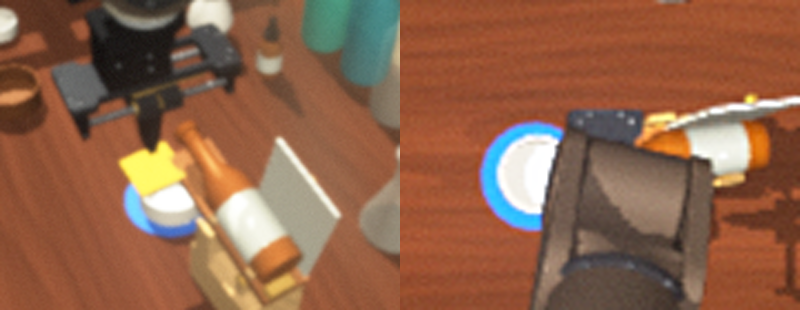

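The fingers hang over the yellow pad with clearance to the gauge and bottle, and the dish sits within the blue ring. I'll descend to find contact.

{"api": "move_arm", "payload": {
  "commands": [
    [[-0.1,0,-0.4],0,-1],
    [[0,0,-0.4],0,-1],
    [[0,0,-0.2],0,-1],
    [[0,0,0],0,-1],
    [[0,0,0],0,-1]
  ]
}}

```text
t: 13.78
eef_pos: [484.0, -45.7, 327.1]
tcp_rot: [3.141, 0.0, 1.571]
ft_force: [0.5, -0.8, 0.1]
opening: 0.002
grip_force: 0.0
```

{"api": "move_arm", "payload": {
  "commands": [
    [[0,0,-0.1],0,-1],
    [[0,0,0],0,-1],
    [[0,0,0],0,-1]
  ]
}}

```text
t: 14.03
eef_pos: [483.9, -45.7, 324.1]
tcp_rot: [3.141, 0.0, 1.571]
ft_force: [0.2, 0.1, 0.6]
opening: 0.003
grip_force: 0.6
```

{"api": "move_arm", "payload": {
  "commands": [
    [[0,0,-0.1],0,-1],
    [[0,0,0],0,-1],
    [[0,0,0],0,-1]
  ]
}}

```text
t: 14.28
eef_pos: [483.8, -45.6, 320.7]
tcp_rot: [3.141, 0.0, 1.571]
ft_force: [0.0, 0.2, -0.2]
opening: 0.008
grip_force: 0.6
```

{"api": "move_arm", "payload": {
  "commands": [
    [[0,0,-0.1],0,-1],
    [[0,0,0],0,-1],
    [[0,0,0],0,-1]
  ]
}}

```text
t: 14.53
eef_pos: [483.8, -45.7, 317.6]
tcp_rot: [-3.141, 0.0, 1.571]
ft_force: [0.7, 0.1, 0.7]
opening: 0.004
grip_force: 0.6
```

The finger force appears at TCP z of about 324, as predicted for pad contact. The mark angle of 0.11 rad corresponds to TCP z of about 295.

{"api": "move_arm", "payload": {
  "commands": [
    [[0,0,-0.1],0,-1],
    [[0,0,-0.1],0,-1],
    [[0,0,-0.1],0,-1],
    [[0,0,-0.1],0,-1],
    [[0,0,-0.1],0,-1],
    [[0,0,-0.1],0,-1],
    [[0,0,-0.1],0,-1],
    [[0,0,-0.05],0,-1],
    [[0,0,0],0,-1],
    [[0,0,0],0,-1],
    [[0,0,0],0,-1],
    [[0,0,0],0,-1],
    [[0,0,0],0,-1],
    [[0,0,0],0,-1],
    [[0,0,0],0,-1],
    [[0,0,0],0,-1],
    [[0,0,0],0,-1],
    [[0,0,0],0,-1],
    [[0,0,0],0,-1],
    [[0,0,0],0,-1]
  ]
}}

```text
t: 16.2
eef_pos: [483.8, -45.6, 295.2]
tcp_rot: [3.142, 0.0, 1.571]
ft_force: [-1.0, 0.9, 1.0]
opening: 0.006
grip_force: 0.6
```

Run:
```python
from h import *
S=read_camera("side");T=read_camera("top");W=read_camera("wrist")
st=env.state();print(st["eef_pos"],st["ft_force"],st["grip_force"])
b=S["image"]
save("p6.png",np.vstack([np.hstack([cv2.resize(b[170:290,220:350],(400,370),interpolation=2),cv2.resize(T["image"][165:240,270:350],(400,370),interpolation=2)])]))
v=[535.3,2.7,.139]
for t in(0,.05,.11,.17):
    Rz=cv2.Rodrigues(np.array([0,0,v[2]]))[0];R=Rz@cv2.Rodrigues(np.array([-t,0,0.]))[0];o=np.r_[np.array(v[:2])-130*Rz[:2,1],102]
    print(t,((proj(S,np.array([[31,-47,144],[31,-97.5,144],[0,-97.5,0],[-28,-97.5,12],[-82,117,12]])@R.T+o)-[220,170])*[400/130,370/120]).round(0).tolist())
```

```text
[483.76282782 -45.62356147 295.25110198] [-0.50285472  0.63904826  1.52239686] 0.6076827374644367
0 [[289.0, 169.0], [336.0, 217.0], [279.0, 363.0], [250.0, 371.0], [38.0, 209.0]]
0.05 [[282.0, 160.0], [330.0, 205.0], [280.0, 359.0], [250.0, 367.0], [39.0, 213.0]]
0.11 [[275.0, 151.0], [322.0, 191.0], [280.0, 354.0], [249.0, 361.0], [39.0, 218.0]]
0.17 [[267.0, 141.0], [314.0, 177.0], [280.0, 348.0], [249.0, 355.0], [39.0, 224.0]]
```

View pics/p6.png

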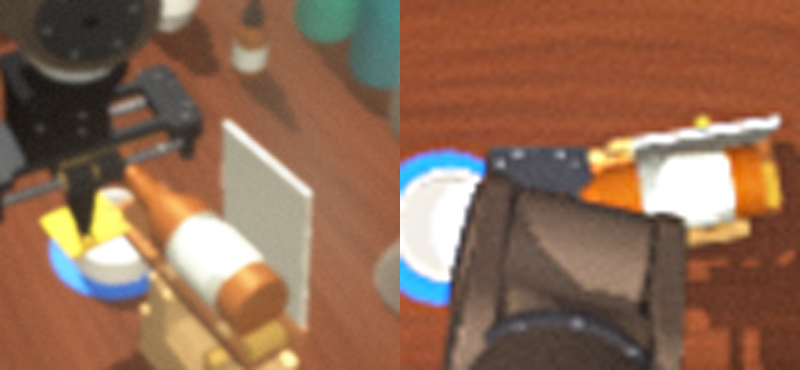

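The side view shows the fingers on the pad, with the gauge's top corners at crop pixels (228,122) and (313,192). I'll use those corners, before and now, to check the tilt.

Run:
```python
from h import *
from scipy.optimize import least_squares
S=read_camera("side");v=[535.3,2.7,.139]
rest=np.array([[480,352],[518,405]])*.64;now=np.array([[294.1,209.6],[321.7,232.3]])
def P(a,t):
    Rz=cv2.Rodrigues(np.array([0,0,v[2]]))[0];R=Rz@cv2.Rodrigues(np.array([-t,0,0.]))[0];o=np.r_[np.array(v[:2])-130*Rz[:2,1],102]
    return proj(S,np.array([[a[2],a[0],144],[a[2],a[1],144]])@R.T+o)
f=lambda a:np.r_[(P(a,-.2)-rest).ravel(),(P(a,a[3])-now).ravel()]
s=least_squares(f,[0,-90,28,.1]);print(s.x.round(3),s.fun.round(1))
st=env.state();print(st["t"],st["ft_force"],st["eef_pos"])
```

```text
[ -8.165 -98.773  21.174   0.13 ] [-0.3 -0.2  1.7 -0.7 -0.1  0.8 -1.2  0.4]
16.4 [-1.09986257  0.5353713   0.95256252] [483.77374991 -45.61945065 295.26203711]
```

```bash
python3 -c "
from cell import env
print(env.job_done())"
```

```text
the job is handed in; nothing more can be done
None
```

I handed the job in with the dish about 2 mm from the spot's centre and the fingers holding the pad down at a tilt of 0.11–0.13 rad, against a mark at about 0.11 rad; the gauge face was out of view at the end, so I worked out the tilt from the arm height and the side camera, and no verdict was returned.

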